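Caliper the stepped spindle

TASK

Take the stepped spindle (the one whose lower half is thicker than its upper half) out of the slanted rack and stand it upright on the caliper stand's small round table, between the open jaws, without dropping it. Then slide the caliper shut until both jaws bear on the thick lower part, press it gently but definitely shut for about a second (a light finger's push, never hard), and let go, leaving the jaws closed on the standing spindle. Leave the other two spindles in the rack and everything else on the bench where it is.

Things in the scene. Friction and masses are not known exactly. Their poses are not given: they have to be found in the camera images.
- spindle: the stepped spindle: turned aluminium, about 0.17 kg, 125 mm long. Foot: flange 44 mm wide, 8 mm thick; thick part up to 58 mm, 25 to 30 mm wide (the size to be measured); then a stub 18 mm wide to the top at 125 mm. Origin under the foot's centre, z along its axis to the stub end. Starts in one of the rack's slots, leaning 35 degrees. Grip the stub at 80 to 125 mm; it lifts out straight upwards
- spindle_journal (a point): point on the spindle's axis 22 mm above its foot, inside the thick part, where the jaws bear
- plain_spindle: bystander in the rack: same flange and 18 mm stub but 18 mm wide all the way, 125 mm long; origin and axes as the spindle's
- collar_spindle: bystander in the rack: same, 18 mm wide with a short thicker collar from 40 to 52 mm above the foot; origin and axes as the spindle's
- rack: fixed plywood rack, 125 x 250 mm, 105 mm high. Origin at its underside; y along the row of slots (y = -75, 0, 75 mm; x = 0; foot centres 30 mm above the bench). Its shelf slopes so that the spindles' axes lean 35 degrees from vertical, tops to the rack's -x side (to the robot's left and somewhat back). The stubs lean in open notches of a rail that crosses them 69 to 77 mm from the foot
- table_top (a point): centre of the flat top of the round steel table (64 mm wide, 45 mm above the bench) on the fixed caliper stand. Its y axis runs along the beam to the fixed jaw, whose face is 30 mm to +y (the 44 mm flange must pass it on the way down); the beam lies 38 mm to +x and the jaws reach from it to -x, past the table, 19 to 25 mm above the table top
- fixed_jaw: fixed jaw of the 200 mm caliper that lies flat in the stand: steel, 6 mm thick, 50 mm long. Origin on its measuring face, level with the table's centre, 22 mm above the table top; y points into the jaw, away from the gap
- slider: the caliper's slider with its display and its jaw, 78 mm long behind the jaw's face. Origin on the measuring face, level with the table's centre, facing the fixed jaw's origin; y points to the fixed jaw, z up
- opening (a joint): opening of the caliper in m: gap between the two faces, 0 shut to 0.105; falls as the slider moves to the stand's +y. Sliding friction about 1.5 N, stays where it is left
- slider_grip (a point): middle of the slider's rear end with the thumb rest, on the slider's top face, 66 mm behind the moving jaw's face; axes as table_top's. Here the slider is 40 mm wide across the beam (x), 14 mm thick, top 74 mm above the bench, free space beside and below. Thumb rest 22 mm long. Pinch it across the beam from above, or push it
- multimeter: bystander: multimeter lying flat, 150 x 76 x 45 mm; origin under its centre
- screwdriver: bystander: screwdriver lying flat, 190 mm
- spray_can: bystander: can standing, 54 mm wide, 150 mm high
- transformer: bystander: small transformer, 54 x 66 x 56 mm
- control_knob: bystander: black knob, 48 mm wide, 26 mm high
- parts_tray: bystander: divided tray with small parts, 110 x 160 x 40 mm
Things that resemble listed ones, but are neither listed nor needed, are in the scene too. Leave any pink look-alike of the spindle alone.

How it is judged:
On the way, in this order (a step that is already met when the one before it is completed fails the run):
1. the stepped spindle stands upright on the round table between the open jaws, let go (horizontal distance between spindle and table_top below 0.026 m and z of spindle in the frame of table_top between -0.003 and 0.003 m and angle between spindle's own z axis and vertical below 0.06 rad and contact force between the fingers and spindle below 0.05 N and value of joint opening above 0.032 m), for 0.2 s.
2. both jaws press on the thick part with at least 2 N (contact force between each of fixed_jaw, slider and spindle above 2 N), for 0.3 s.
At the end, for the whole second after the job is handed in: the stepped spindle stands at rest on the round table (axis within 26 mm of its centre and 14 mm of the jaws' middle, tilt under 0.06 rad), both jaws within 2 mm of touching its thick part, the other spindles in the rack (horizontal distance between spindle and table_top below 0.026 m and z of spindle in the frame of table_top between -0.003 and 0.003 m and angle between spindle's own z axis and vertical below 0.06 rad and linear speed of spindle below 0.01 m/s and y of spindle_journal in the frame of fixed_jaw above -0.0155 m and y of spindle_journal in the frame of slider below 0.0155 m and x of spindle_journal in the frame of fixed_jaw between -0.014 and 0.014 m and distance between each of plain_spindle, collar_spindle and rack below 0.12 m).
It fails at once if the spindle is squeezed hard: over 30 N at a jaw (contact force between any of fixed_jaw, slider and spindle above 30 N).
It fails at once if the spindle is dropped or knocked flying (contact force between the fingers and spindle below 0.05 N and linear speed of spindle above 0.4 m/s).
It fails at once if another spindle moves more than 20 mm (distance of any of plain_spindle, collar_spindle from where it was at the start of the episode above 0.02 m).
It fails at once if a bystander moves more than 30 mm (distance of any of multimeter, screwdriver, spray_can, transformer, control_knob, parts_tray from where it was at the start of the episode above 0.03 m).
It also fails if it takes over 64 s, if anything falls off the work surface, if the arm or the gripper's body presses on something with over 40 N, if the wrist force passes 120 N, or if a joint passes its speed limit or range.

ROBOT

A 6-joint arm with a two-finger parallel gripper is mounted at the origin on the work surface. World frame = base frame: x ahead of the robot, y to its left, z up, the work surface at z = 0. Lengths are in m, angles in rad, forces in N, time in s.
With the tool pointing down it reaches from about 0.3 to 0.775 m from the base axis. Payload 14.6 kg.
Tool frame: the origin (TCP) lies midway between the tips of the shut fingers; the grasp point (between the pads) lies 19 mm behind it (ctrl.pinch_z is the z of the grasp point in the tool frame, in m); z points along the fingers, y is the line along which they close (so a half turn about z gives the same grasp; the last joint's range is limited). The gripper opens to 94 mm and grips with 3 to 60 N. Pads are 16 mm wide; open, the fingers measure 119 mm over their backs; the gripper's body (75 mm by 177 mm) begins 78 mm behind the grasp point.
Start: joints at [-1.22, 0.3, 1.521, -0, 1.321, -0.067], TCP at [0.223, -0.503, 0.205] pointing down, gripper open.
Joint ranges: [-3.03, 3.03], [-0.79, 2.21], [0.23, 2.52], [-1.04, 4.18], [0, 3.07], [-2.55, 2.55]. Speed limits (rad/s): [2.22, 2.22, 2.57, 3.14, 3.14, 3.14].

INTERFACE

Orientations are given as [roll, pitch, yaw] about the fixed x, y, z axes, in that order (R = Rz(yaw) Ry(pitch) Rx(roll)).
In Python, from station import ctrl, camera, ticket gives the robot as it stands. The module is installed in compiled form; this text tells all that it offers.
- The arm moves only by the shell command python3 -m inch 'ROWS' [FORCE]. ROWS is text: rows parted by semicolons, each of 7 numbers parted by spaces: the opening, from -1 (shut) to 1 (fully open), then the shift along the tool's x, y, z in units of 0.03 m (1.0 is 0.03 m), then the turn, a rotation vector about the tool's x, y, z in units of 10 degrees (1.0 is 10 degrees). In form: grip dx dy dz rx ry rz; .... A call has 1 to 10 rows; each row shifts and turns the commanded pose from where the row before left it, along the tool's axes as they then stand; what a row does not reach is not made up. A row lasts 1/8 s, in which the tool goes at most 62.5 mm and 10.7 degrees, less where a joint would pass 70% of its speed; a pose out of reach is approached as far as the arm can. A call with a number of a shift or a turn outside -1 to 1 is refused whole. A call with a gripper value outside its range is refused whole. The fingers move at their own pace and stop on an object; FORCE is the grip in N (left out, the last holds). Time passes only in rows, so rows that do not move let the fingers close. It gives the time, the measured TCP pose, the force, the opening and the grip force at its end, in the units of the state.
- ctrl.get_obs(): the state, without advancing time (a new reading comes with each control period).
- camera(name): name is "side" or "top" or "wrist"; returns a dict with "img" (420x560x3 uint8, blue, green, red), "range_z" (420x560 float32, m along the optical axis (not along the pixel's ray), 0 where there is no reading), "intrinsics" (3x3 intrinsics, pixels), "view" (4x4, takes a point from world to camera coordinates). Camera axes: x right, y down, z forward; pixel columns grow to the right and rows downward; lengths in m; the calibration is good to about 2 mm. The wrist camera is an equidistant fisheye: a pixel r from the principal point sees the ray r / f radians off the axis. A picture is of the moment at which its call begins.
- ticket.hand_in(): hands the job in; it is judged then, once.
The state is a dict: "time_s": time; "qpos": joint angles; "joint_vel": joint speeds; "tau": joint torques, N m; "ee_pos": TCP position; "eef_rot": TCP orientation; "force": force on the tool from outside, world axes, zero at the start; "moment": the same for the moment, N m; "grip_width": finger opening in m; "grip_force": force on a finger pad.
Only numpy, scipy, OpenCV 4.12 (cv2) and the standard library are available. Lean on these libraries where they do the work, as an engineer would, in place of code of your own. Each camera call takes 0.05 s, during which the arm holds its last target. There are 200 camera calls.

## Working session

There is one attempt and no reset: what is moved stays moved. The work goes in short steps, Python scripts to look and compute and a shell command to move; the robot and the scene stay as the last step left them, time stands still between calls to the robot, and variables do not carry over. Pictures are saved under pics/ and viewed, at most 10 in all, crops included, and the job is handed in when it is done.

```bash
mkdir -p pics
python3 - <<'E'
from station import ctrl,camera
import cv2,numpy as np
print(ctrl.get_obs(), ctrl.pinch_z)
for n in("side","top"):
    c=camera(n);cv2.imwrite(f"pics/{n}0.png",c["img"]);np.savez(f"{n}0.npz",**c);print(n,c["intrinsics"],c["view"],(c["range_z"]>0).mean())
E
```

```text
{'time_s': 0.0, 'qpos': array([-1.21959783e+00,  3.00479369e-01,  1.52161725e+00, -3.17289579e-05,
        1.32070797e+00, -6.66079706e-02]), 'joint_vel': array([ 2.07262129e-03, -9.90071172e-05,  1.59868687e-03, -1.08815519e-04,
       -1.51041647e-03, -6.61991095e-04]), 'tau': array([-5.08915873e-04, -5.31813526e+01, -3.52738559e+01,  7.08053727e-02,
        2.44317355e-02, -1.04346250e-04]), 'ee_pos': array([ 0.22305485, -0.50243136,  0.2048665 ]), 'eef_rot': array([-3.14038137e+00, -5.00001795e-05,  4.17814313e-01]), 'force': array([ 0.44761125, -0.4346167 , -1.28002042]), 'moment': array([0.02363028, 0.0653862 , 0.04278642]), 'grip_force': 0.0, 'grip_width': 0.09395003580713376} -0.0188
side [[461.75636004   0.         279.81988403]
 [  0.         461.75636004 211.57933736]
 [  0.           0.           1.        ]] [[-0.92064032 -0.39025236 -0.0111575   0.5468603 ]
 [-0.27464267  0.66768922 -0.69192667  0.15462106]
 [ 0.27747576 -0.63395127 -0.72188157  1.0646217 ]
 [ 0.          0.          0.          1.        ]] 0.9960204081632653
top [[449.45388211   0.         276.22653373]
 [  0.         449.45388211 213.61996272]
 [  0.           0.           1.        ]] [[ 0.01197432 -0.99979231  0.0164912   0.0375666 ]
 [-0.98261538 -0.0148211  -0.18506039  0.58197769]
 [ 0.18526638 -0.01398853 -0.98258877  1.09801723]
 [ 0.          0.          0.          1.        ]] 0.9960544217687075
```

View pics/top0.png

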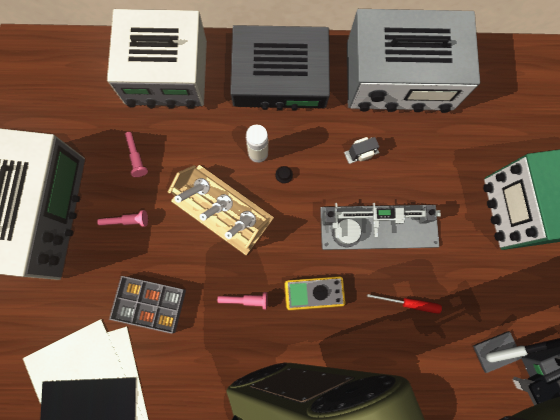

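View pics/side0.png

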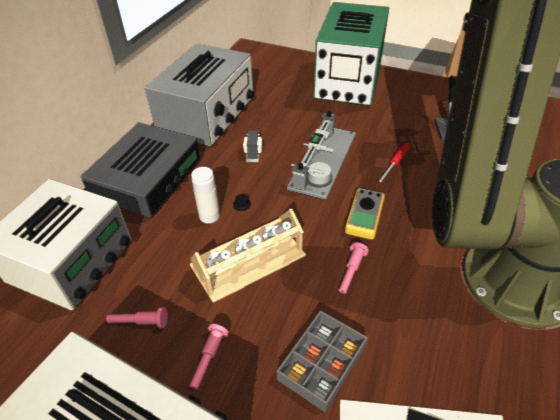

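The top view shows the rack at about (220,210), with silver spindles near (195,190), (218,206) and (243,222). The caliper stand is at (380,227), with its round table at (347,232). Pink look-alikes lie at (135,155), (122,220) and (242,300). The side view has the rack at (250,255) and the stand at (320,165). Next is an enlarged crop to identify the stepped spindle.

Run:
```python
import cv2,numpy as np
t=cv2.imread("pics/top0.png");s=cv2.imread("pics/side0.png")
f=lambda im,x,y,w,h:cv2.resize(im[y:y+h,x:x+w],(400,300),interpolation=cv2.INTER_CUBIC)
o=np.vstack([np.hstack([f(t,160,160,120,100),f(s,185,200,125,100)]),np.hstack([f(t,315,195,130,60),f(s,280,105,80,95)])])
cv2.imwrite("pics/crop1.png",o)
```

```text
(no output)
```

View pics/crop1.png

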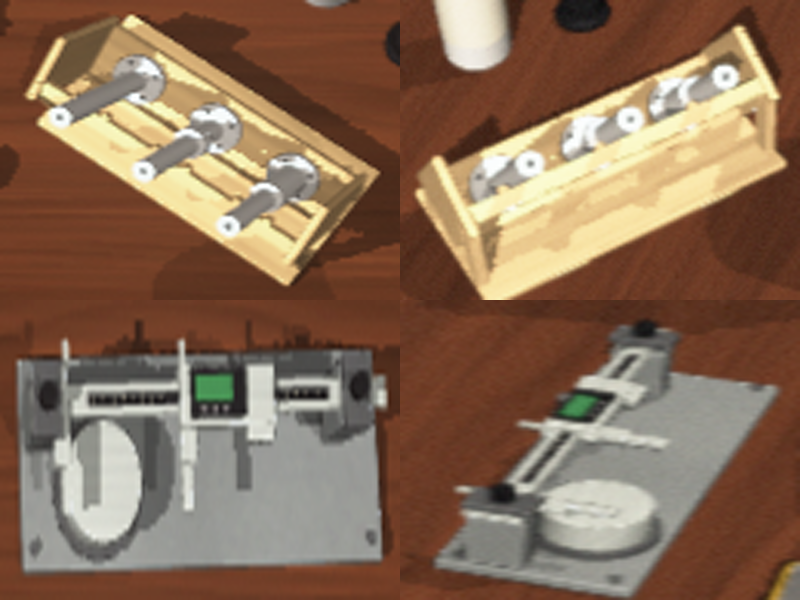

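The three candidates in the top view, by stub end:
- Left, about (178,199): slim all the way, so the plain spindle.
- Middle, (203,217): slim with a short ring, so the collar spindle.
- Right, (229,236): thick from the flange up to the step, so probably the stepped one.

The pink ones are decoys. I'll triangulate, then confirm from the wrist camera.

```bash
cat > h.py <<'E'
import numpy as np,cv2
from scipy.spatial.transform import Rotation as R
def ray(c,p):
    K,V=c["intrinsics"],c["view"];x=(np.array(p,float)-K[:2,2])/K[0,0]
    if c.get("fish"):
        r=np.hypot(*x);d=np.r_[x/max(r,1e-9)*np.sin(r),np.cos(r)]
    else: d=np.r_[x,1]
    d=V[:3,:3].T@d;return -V[:3,:3].T@V[:3,3],d/np.linalg.norm(d)
def plane(c,p,z):
    o,d=ray(c,p);return o+d*(z-o[2])/d[2]
def tri(*cp):
    A=np.zeros((3,3));b=np.zeros(3)
    rs=[ray(*x) for x in cp]
    for o,d in rs: M=np.eye(3)-np.outer(d,d);A+=M;b+=M@o
    X=np.linalg.solve(A,b);return X,[round(1e3*np.linalg.norm((np.eye(3)-np.outer(d,d))@(X-o)),1) for o,d in rs]
def proj(c,X):
    V=c["view"];q=V[:3,:3]@X+V[:3,3];K=c["intrinsics"]
    if c.get("fish"):
        t=np.arctan2(np.hypot(q[0],q[1]),q[2]);return K[:2,2]+K[0,0]*t*q[:2]/np.hypot(q[0],q[1])
    return K[:2,2]+K[0,0]*q[:2]/q[2]
def load(f):
    c=dict(np.load(f));c["fish"]="wrist" in f;return c
def grab(n,tag):
    from station import camera
    c=camera(n);np.savez(tag+".npz",**c);cv2.imwrite(f"pics/{tag}.png",c["img"]);c=dict(c);c["fish"]=n=="wrist";return c
E
python3 - <<'E'
from h import *
np.set_printoptions(precision=4,suppress=True)
t=load("top0.npz");s=load("side0.npz")
for n,a,b in[("R",(229,235.7),(286.6,225.3)),("M",(203.2,217),(256.9,239.7)),("L",(178,199),(225.9,253.7)),("table",(348.5,231.4),(321,171))]:
    print(n,*tri((t,a),(s,b)))
print("table@.045",plane(t,(348.5,231.4),.045),plane(s,(321,171),.045))
print("slider green top",plane(t,(315+213/3.077,195+87/5),.074))
# stand plate corners
for p in[(18,360),(378,352),(382,572),(24,570)]:print(plane(t,(315+p[0]/3.077,195+(p[1]-300)/5),.005))
# rack corners: bottom front edge
E
```

```text
R [0.511  0.1573 0.1294] [np.float64(1.4), np.float64(1.4)]
M [0.5544 0.2199 0.1295] [np.float64(2.0), np.float64(2.0)]
L [0.5966 0.2812 0.1327] [np.float64(2.0), np.float64(2.0)]
table [ 0.5358 -0.1435  0.0361] [np.float64(4.9), np.float64(4.9)]
table@.045 [ 0.5394 -0.1411  0.045 ] [ 0.5279 -0.1341  0.045 ]
slider green top [ 0.5849 -0.2274  0.074 ]
[ 0.6106 -0.0749  0.005 ]
[ 0.6198 -0.3913  0.005 ]
[ 0.5007 -0.3883  0.005 ]
[ 0.4975 -0.0793  0.005 ]
```

```bash
python3 -m inch '1 .88 -.48 -.37 0 0 0;1 .88 -.48 -.37 0 0 0;1 .88 -.48 -.37 0 0 0;1 .88 -.48 -.37 0 0 0;1 .88 -.48 -.37 0 0 0;1 .88 -.48 -.37 0 0 0;1 .88 -.48 -.37 0 0 0'; python3 -m inch '1 .88 -.48 -.37 0 0 0;1 .88 -.48 -.37 0 0 0;1 .88 -.48 -.37 0 0 0;1 .88 -.48 -.37 0 0 0;1 .88 -.48 -.37 0 0 0;1 .88 -.48 -.37 0 0 0;1 .88 -.48 -.37 0 0 0; 1 0 0 0 0 0 0;1 0 0 0 0 0 0'
python3 - <<'E'
from h import *
c=grab("wrist","wristA");print(c["intrinsics"],c["view"])
E
```

```text
time_s: 0.98
ee_pos: [0.3516, -0.3346, 0.2833]
eef_rot: [-3.141, 0.0, 0.418]
force: [0.1, -0.0, 0.1]
grip_width: 0.0941
grip_force: 0.0
time_s: 2.1
ee_pos: [0.4788, -0.1689, 0.3603]
eef_rot: [-3.141, 0.001, 0.418]
force: [-1.1, -0.3, 0.2]
grip_width: 0.0941
grip_force: 0.0
[[325.1922621    0.         281.24017966]
 [  0.         325.1922621  212.2635429 ]
 [  0.           0.           1.        ]] [[ 4.05487799e-01 -9.14100023e-01 -8.90752775e-04 -3.48194110e-01]
 [-8.77473148e-01 -3.89513106e-01  2.79857847e-01  2.82221643e-01]
 [-2.56165024e-01 -1.12697330e-01 -9.60041037e-01  6.43211791e-01]
 [ 0.00000000e+00  0.00000000e+00  0.00000000e+00  1.00000000e+00]]
```

View pics/wristA.png

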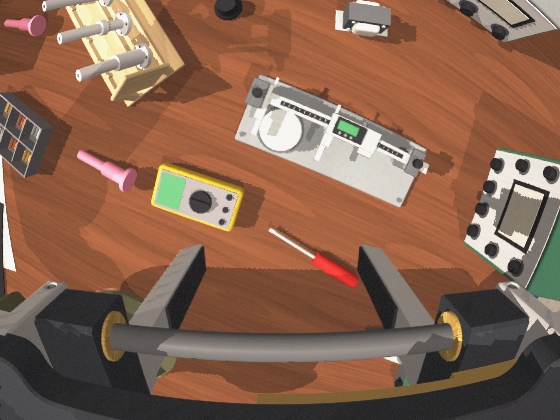

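The wrist view shows the round table at (281,131), the slider display at (349,130) and the rack at upper left. The right-hand spindle there has its stub end at (82,74) and flange at (145,57). I'll move over the rack for a second view.

```bash
python3 -m inch '1 .22 -1 0 0 0 0;1 .22 -1 0 0 0 0;1 .22 -1 0 0 0 0;1 .22 -1 0 0 0 0;1 .22 -1 0 0 0 0;1 .22 -1 0 0 0 0;1 .22 -1 0 0 0 0;1 .22 -1 0 0 0 0;1 .22 -1 0 0 0 0;1 .22 -1 0 0 0 0'; python3 -m inch '1 0 0 0 0 0 0;1 0 0 0 0 0 0'
python3 - <<'E'
from h import *
a=load("wristA.npz");a["fish"]=True;c=grab("wrist","wristB")
i=c["img"]
o=np.hstack([cv2.resize(i[0:300,130:530],(800,600),interpolation=cv2.INTER_CUBIC)])
cv2.imwrite("pics/wristB2.png",o)
for X in([.511,.157,.129],[.57,.117,.03],[.537,-.142,.045]):print(proj(c,np.array(X)),proj(a,np.array(X)))
E
```

```text
time_s: 3.4
ee_pos: [0.4174, 0.1326, 0.3606]
eef_rot: [3.142, 0.0, 0.417]
force: [-0.7, -0.1, 0.7]
grip_width: 0.0938
grip_force: 0.0
time_s: 3.65
ee_pos: [0.4178, 0.1316, 0.3607]
eef_rot: [3.141, 0.0, 0.417]
force: [0.2, 0.1, 0.6]
grip_width: 0.0939
grip_force: 0.0
[292.96170577 109.31341267] [79.7793415  76.91340805]
[329.79491662  88.2692951 ] [143.72418295  55.6752028 ]
[456.42048862 178.397213  ] [280.78414737 131.66266577]
```

View pics/wristB2.png

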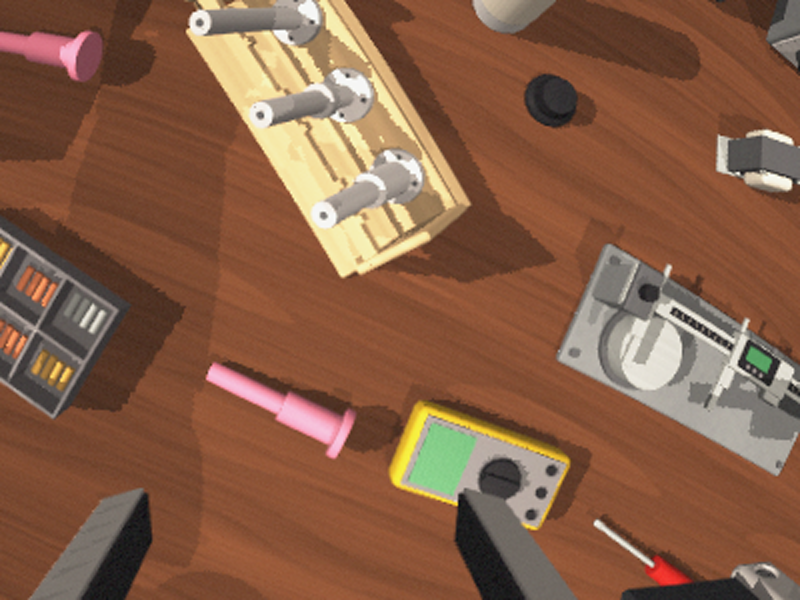

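The crop confirms it. The spindle with its stub end at crop (323,215), full image (291,107), is thick from flange to mid-length, so it is the stepped one. The next at (261,115) has only a short collar, and the top one at (200,20) is plain. Next, refine the stub-end and table positions by masks.

Run:
```python
from h import *
np.set_printoptions(precision=4,suppress=True)
t=load("top0.npz");s=load("side0.npz");a=load("wristA.npz");b=load("wristB.npz")
def blob(c,p,th,r):
    h=cv2.cvtColor(c["img"],cv2.COLOR_BGR2HSV);m=((h[...,2]>th)&(h[...,1]<45)).astype(np.uint8)
    w=np.zeros_like(m);cv2.circle(w,tuple(int(round(v)) for v in p),r,1,-1);m&=w
    n,l,st,ce=cv2.connectedComponentsWithStats(m)
    k=1+np.argmin(np.hypot(*(ce[1:]-np.array(p)).T)-st[1:,4]*.02)
    q,_=cv2.findContours((l==k).astype(np.uint8),cv2.RETR_EXTERNAL,cv2.CHAIN_APPROX_NONE)
    hull=cv2.convexHull(q[0]);e=cv2.fitEllipse(hull) if len(hull)>5 else None
    return ce[k],st[k],e
S={}
for n,c,p in(("t",t,(229,236)),("s",s,(286.6,225.3)),("a",a,(82,74)),("b",b,(291.5,107.5))):
    r=blob(c,p,225,7);S[n]=(c,r[0]);print(n,r[0],r[1])
print("end ab",tri(S["a"],S["b"]),"\nall",tri(*S.values()),"\nts",tri(S["t"],S["s"]))
for n,c,p,r in(("t",t,(348.5,231),20),("s",s,(321,171),18),("a",a,(281,131),27),("b",b,(453,176),27)):
    for th in(150,180,200):
        q=blob(c,p,th,r);print(n,th,q[0],q[1][:5],q[2], None if q[2] is None else plane(c,q[2][0],.045))
z=[cv2.resize(c["img"][int(y)-30:int(y)+30,int(x)-40:int(x)+40],(400,300),interpolation=cv2.INTER_NEAREST) for c,x,y in((a,82,60),(b,300,100),(a,290,131),(b,455,176))]
cv2.imwrite("pics/z.png",np.vstack([np.hstack(z[:2]),np.hstack(z[2:])]))
```

```text
t [228. 235.] [225 232   7   7  36]
s [286.1395 225.2093] [283 222   8   8  43]
a [78.1282 74.9231] [76 70  5 11 39]
b [291.633  107.5688] [286 101  12  13 109]
end ab (array([0.5127, 0.1595, 0.1312]), [np.float64(0.5), np.float64(0.5)]) 
all (array([0.5123, 0.1594, 0.1313]), [np.float64(1.5), np.float64(2.3), np.float64(0.9), np.float64(0.1)]) 
ts (array([0.5118, 0.1594, 0.1316]), [np.float64(1.9), np.float64(1.9)])
t 150 [347.5973 231.3936] [332 219  29  25 437] ((346.1929626464844, 230.2386932373047), (24.1177978515625, 29.32206153869629), 111.17064666748047) [ 0.5423 -0.1352  0.045 ]
t 180 [348.1146 231.5417] [333 219  28  24 384] ((346.31402587890625, 230.20257568359375), (23.50090789794922, 28.7536678314209), 108.6697769165039) [ 0.5424 -0.1355  0.045 ]
t 200 [348.1468 231.7507] [333 219  28  24 361] ((346.2780456542969, 230.1480255126953), (23.19705581665039, 28.480669021606445), 111.53884887695312) [ 0.5426 -0.1354  0.045 ]
s 150 [320.7532 171.7706] [308 161  31  24 462] ((321.3523864746094, 171.76564025878906), (22.63161849975586, 31.77299690246582), 79.54163360595703) [ 0.5
[... 728 characters left out ...]
[278.84   130.0456] [ 254  105   51   53 1731] ((281.2825622558594, 131.01242065429688), (51.494590759277344, 55.08614730834961), 106.64629364013672) [ 0.5382 -0.1423  0.045 ]
b 150 [453.8256 177.6518] [ 426  150   55   53 1565] ((453.1012878417969, 175.82513427734375), (53.0220947265625, 54.072837829589844), 97.74712371826172) [ 0.5378 -0.1336  0.045 ]
b 180 [456.3835 176.5723] [440 151  39  50 837] ((457.8988952636719, 173.9951629638672), (32.94995880126953, 52.335174560546875), 28.7363224029541) [ 0.5449 -0.1408  0.045 ]
b 200 [455.7168 178.231 ] [440 159  31  36 671] ((454.9684143066406, 176.06646728515625), (29.966796875, 37.017574310302734), 7.824701309204102) [ 0.5392 -0.1372  0.045 ]
```

View pics/z.png

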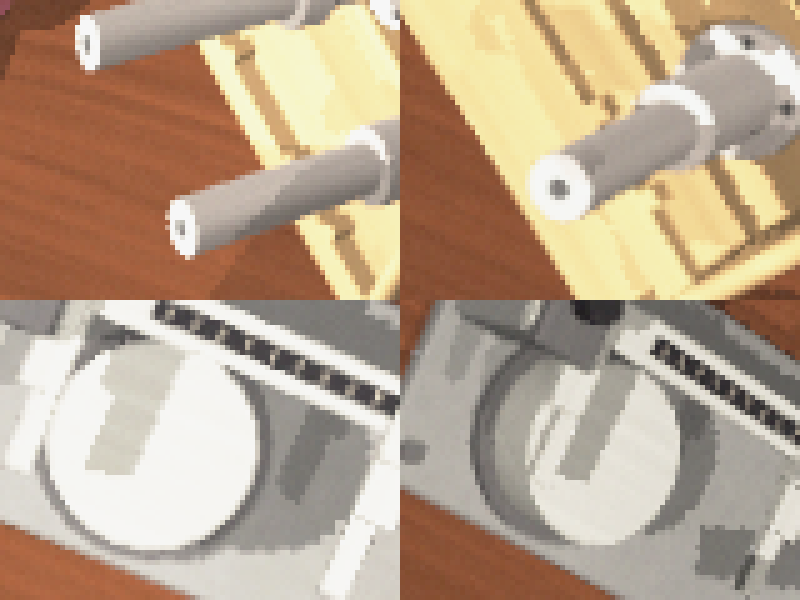

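Wrist views A and B agree with the fixed cameras on the stub end (within 2 mm). The table disc in A is at (281,131). Now the rack direction and the grasp pose.

```bash
cat >> h.py <<'E'
def goto(P,Rt,pos=None,Rc=None):
    """rotvec (10deg units) in tool axes, then shift (30mm units) in the turned tool axes"""
    from station import ctrl
    o=ctrl.get_obs();Rc=R.from_euler("xyz",o["eef_rot"]);d=np.array(P)-o["ee_pos"]
    rv=(Rc.inv()*Rt).as_rotvec(degrees=True)/10
    print("at",o["ee_pos"],"rot",rv,"|",np.linalg.norm(rv),"shift after turn",Rt.inv().apply(d)/.03,"shift before",Rc.inv().apply(d)/.03)
def Rzy(z,y): # tool z axis, approx tool y
    z=z/np.linalg.norm(z);y=y-z*(y@z);y/=np.linalg.norm(y);return R.from_matrix(np.c_[np.cross(y,z),y,z])
E
python3 - <<'E'
from h import *
np.set_printoptions(precision=4,suppress=True)
t=load("top0.npz");s=load("side0.npz");a=load("wristA.npz");b=load("wristB.npz")
E=np.array([.5127,.1595,.1312])
M=tri((a,(59.6,38.6)),(b,(260.5,57.5)))[0];L=tri((t,(178,199)),(s,(225.9,253.7)))[0];print(M,L)
print(np.degrees([np.arctan2(*(v-E)[[1,0]]) for v in (M,L)]))
y=(M-E)+.5*(L-E);y[2]=0;y/=np.linalg.norm(y);x=np.array([y[1],-y[0],0])
ax=-x*np.sin(np.radians(35))+np.r_[0,0,np.cos(np.radians(35))];foot=E-.125*ax
print("axis",ax,"foot",foot, proj(b,foot),proj(b,foot+.058*ax),proj(a,foot+.058*ax))
Rt=Rzy(-ax,y)
G=foot+.104*ax; T=G-.0188*ax   # tcp is 19mm ahead of grasp
print("grasp",G,"tcp",T,"pre",T+.08*ax)
print("pre");goto(T+.08*ax,Rt)
np.savez("g.npz",ax=ax,y=y,foot=foot,T=T,m=Rt.as_matrix())
E
```

```text
[0.5553 0.2205 0.1304] [0.5966 0.2812 0.1327]
[55.0713 55.4189]
axis [-0.4712  0.327   0.8192] foot [0.5716 0.1186 0.0288] [329.1547  86.9879] [313.9306  95.076 ] [115.0079  62.9204]
grasp [0.5226 0.1526 0.114 ] tcp [0.5315 0.1465 0.0986] pre [0.4938 0.1726 0.1641]
pre
at [0.4179 0.1315 0.3607] rot [ -3.6873  -2.0687 -11.6916] | 12.432618321470747 shift after turn [2.6972 2.5668 6.1111] shift before [ 2.8674 -0.2306  6.5524]
```

```bash
python3 -m inch '1 0 0 0 -.28 -.16 -.9;1 0 0 0 -.28 -.16 -.9;1 0 0 0 -.28 -.16 -.9;1 0 0 0 -.28 -.16 -.9;1 0 0 0 -.28 -.16 -.9;1 0 0 0 -.28 -.16 -.9;1 0 0 0 -.28 -.16 -.9;1 0 0 0 -.28 -.16 -.9;1 0 0 0 -.28 -.16 -.9;1 0 0 0 -.28 -.16 -.9'; python3 -m inch '1 0 0 0 -.28 -.16 -.9;1 0 0 0 -.28 -.16 -.9;1 0 0 0 -.28 -.16 -.9;1 0 0 0 0 0 0;1 0 0 0 0 0 0;1 0 0 0 0 0 0'
python3 - <<'E'
from h import *
from station import ctrl
np.set_printoptions(precision=3,suppress=True)
g=np.load("g.npz");print(ctrl.get_obs()["qpos"]);goto(g["T"]+.08*g["ax"],R.from_matrix(g["m"]))
E
```

```text
time_s: 4.95
ee_pos: [0.418, 0.1316, 0.3607]
eef_rot: [3.009, 0.49, 1.997]
force: [1.2, 0.1, -0.0]
grip_width: 0.0941
grip_force: 0.0
time_s: 5.7
ee_pos: [0.418, 0.1323, 0.3608]
eef_rot: [-3.137, 0.605, 2.535]
force: [-0.2, 0.0, -0.8]
grip_width: 0.0939
grip_force: 0.0
[ 0.548 -0.193  1.794 -0.57   1.318 -0.332]
at [0.418 0.132 0.361] rot [-0.026 -0.032  0.   ] | 0.04178121289195271 shift after turn [2.689 2.543 6.121] shift before [2.654 2.571 6.125]
```

```bash
python3 -m inch '0 .34 .32 .77 0 0 0;0 .34 .32 .77 0 0 0;0 .34 .32 .77 0 0 0;0 .34 .32 .77 0 0 0;0 .34 .32 .77 0 0 0;0 .34 .32 .77 0 0 0;0 .34 .32 .77 0 0 0;0 .3 .3 .73 -.03 -.03 0;0 0 0 0 0 0 0;0 0 0 0 0 0 0'
python3 - <<'E'
from h import *
from station import ctrl
np.set_printoptions(precision=3,suppress=True)
g=np.load("g.npz");print(ctrl.get_obs()["qpos"]);goto(g["T"],R.from_matrix(g["m"]))
c=grab("wrist","wristC");E=g["foot"]+.125*g["ax"];p=proj(c,E);print(p)
cv2.imwrite("pics/wristC2.png",cv2.resize(c["img"],(800,600)))
E
```

```text
time_s: 6.95
ee_pos: [0.4924, 0.1725, 0.1646]
eef_rot: [3.141, 0.611, 2.537]
force: [0.4, 0.4, 0.2]
grip_width: 0.0468
grip_force: 0.0
[ 0.539  0.178  1.899 -0.715  0.921 -0.024]
at [0.492 0.173 0.165] rot [0.01  0.001 0.008] | 0.012870552713904058 shift after turn [-0.019  0.029  2.699] shift before [-0.018  0.024  2.699]
[282.144 237.509]
```

View pics/wristC2.png

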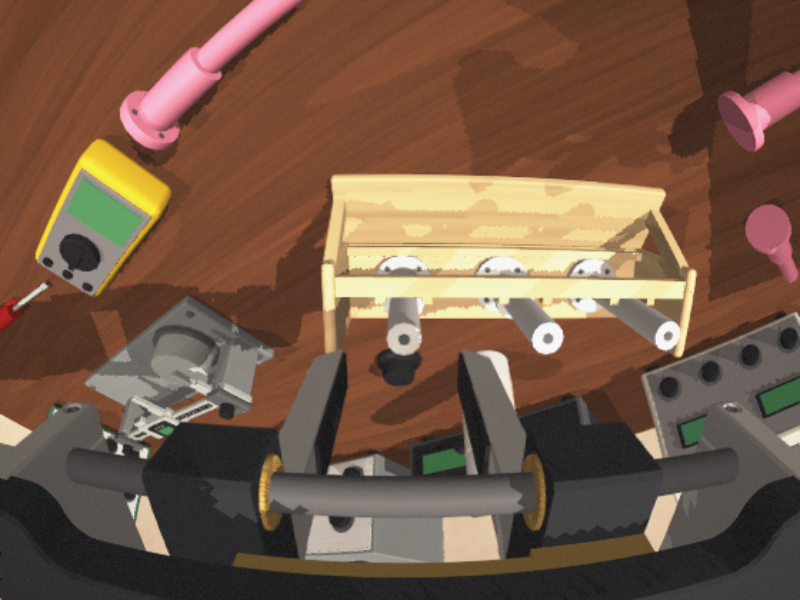

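The wrist view has the stub end at (404,338) in the scaled picture, or (282.8,236.6) in full pixels. The prediction was (282.1,237.5), so the tool is aligned between the fingers. I'll advance and grip.

```bash
python3 -m inch '0 0 0 .45 0 0 0;0 0 0 .45 0 0 0;0 0 0 .45 0 0 0;0 0 0 .45 0 0 0;0 0 0 .45 0 0 0;0 0 0 .45 0 0 0;0 0 0 0 0 0 0' ; python3 -m inch '-1 0 0 0 0 0 0;-1 0 0 0 0 0 0;-1 0 0 0 0 0 0;-1 0 0 0 0 0 0;-1 0 0 0 0 0 0;-1 0 0 0 0 0 0' 20
python3 - <<'E'
from h import *
from station import ctrl
o=ctrl.get_obs();r=R.from_euler("xyz",o["eef_rot"]);print("up in tool",r.inv().apply([0,0,1]),o["force"],o["moment"])
E
```

```text
time_s: 7.88
ee_pos: [0.5305, 0.1456, 0.0965]
eef_rot: [-3.14, 0.61, 2.538]
force: [-0.1, 1.1, -0.3]
grip_width: 0.0471
grip_force: 0.0
time_s: 8.62
ee_pos: [0.5306, 0.1463, 0.0977]
eef_rot: [3.141, 0.611, 2.538]
force: [-3.0, 2.7, 3.2]
grip_width: 0.0176
grip_force: 20.0
up in tool [-5.73782894e-01  4.97374415e-04 -8.19007291e-01] [-2.98271567  2.69966618  3.23816805] [0.22965786 0.02694908 0.02892258]
```

```bash
python3 -m inch '-1 -.15 0 -.2 0 0 0;-1 -.29 0 -.41 0 0 0;-1 -.29 0 -.41 0 0 0;-1 -.29 0 -.41 0 0 0;-1 -.29 0 -.41 0 0 0'; python3 -m inch '-1 -.29 0 -.41 0 0 0;-1 -.29 0 -.41 0 0 0;-1 -.29 0 -.41 0 0 0;-1 -.29 0 -.41 0 0 0;-1 -.29 0 -.41 0 0 0;-1 -.29 0 -.41 0 0 0;-1 0 0 0 0 0 0'
python3 - <<'E'
from h import *
from station import ctrl
np.set_printoptions(precision=3,suppress=True)
o=ctrl.get_obs();print(o["force"],o["moment"],o["qpos"])
g=np.load("g.npz");r=R.from_euler("xyz",o["eef_rot"]);y=r.apply([0,1,0]);y[2]=0
Rt=Rzy(np.array([0,0,-1.]),y);np.save("Rt.npy",Rt.as_matrix());goto(np.array([.538,-.142,.28]),Rt)
c=grab("wrist","wristD");grab("side","sideD")
cv2.imwrite("pics/D.png",np.hstack([cv2.resize(c["img"],(400,300)),cv2.resize(load("sideD.npz")["img"][120:330,130:410],(400,300))]))
E
```

```text
time_s: 9.25
ee_pos: [0.531, 0.1458, 0.1665]
eef_rot: [3.141, 0.611, 2.538]
force: [-1.2, 0.5, -2.2]
grip_width: 0.0177
grip_force: 20.0
time_s: 10.12
ee_pos: [0.5317, 0.1457, 0.2569]
eef_rot: [3.14, 0.612, 2.537]
force: [-0.1, -0.5, -1.6]
grip_width: 0.0172
grip_force: 20.0
[-0.104 -0.544 -1.609] [ 0.297  0.287 -0.009] [ 0.446  0.11   1.744 -0.614  1.042 -0.269]
at [0.532 0.146 0.257] rot [ 0.009  3.506 -0.003] | 3.505822257159431 shift after turn [-5.619 -7.776 -0.77 ] shift before [-5.049 -7.775  2.586]
```

View pics/D.png

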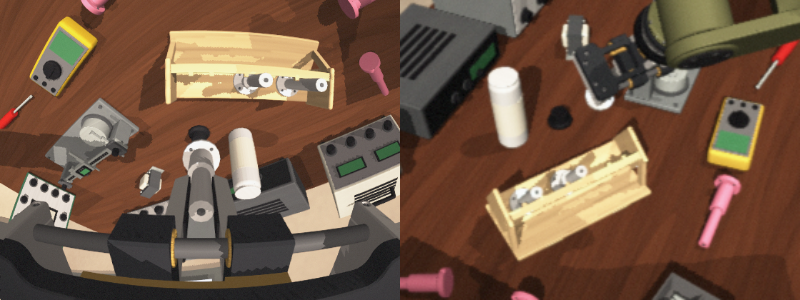

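The spindle is out of the rack, hanging in line with the fingers. The other two are still in their slots (side crop around (545,190) and (575,180)). I'll turn it upright and carry it over the table.

```bash
python3 -m inch '-1 0 0 0 0 .6 0;-1 0 0 0 0 .6 0;-1 0 0 0 0 .6 0;-1 0 0 0 0 .6 0;-1 0 0 0 0 .6 0;-1 0 0 0 0 .5 0;-1 0 0 0 0 0 0'; python3 -m inch '-1 -.56 -.78 -.08 0 0 0;-1 -.56 -.78 -.08 0 0 0;-1 -.56 -.78 -.08 0 0 0;-1 -.56 -.78 -.08 0 0 0;-1 -.56 -.78 -.08 0 0 0;-1 -.56 -.78 -.08 0 0 0;-1 -.56 -.78 -.08 0 0 0;-1 -.56 -.78 -.08 0 0 0;-1 -.56 -.78 -.08 0 0 0;-1 -.56 -.78 -.08 0 0 0'
python3 -m inch '-1 0 0 0 0 0 0;-1 0 0 0 0 0 0;-1 0 0 0 0 0 0'
python3 - <<'E'
from h import *
from station import ctrl
np.set_printoptions(precision=4,suppress=True)
R0=R.from_matrix(np.load("Rt.npy"));goto(np.array([.538,-.142,.28]),R0)
for n in("wrist","side","top"):grab(n,n+"E")
w,s,t=[load(n+"E.npz") for n in("wrist","side","top")]
o=ctrl.get_obs();p=o["ee_pos"]
for c,n in((w,"w"),(s,"s"),(t,"t")):
    print(n,"top",proj(c,p+[0,0,.04]),"foot",proj(c,p-[0,0,.085]),"table",proj(c,np.array([.538,-.142,.045])))
f=lambda c,x,y,w,h:cv2.resize(c["img"][y:y+h,x:x+w],(400,300),interpolation=cv2.INTER_CUBIC)
cv2.imwrite("pics/E.png",np.hstack([np.vstack([f(w,130,100,280,210),f(s,260,60,120,90)]),np.vstack([f(t,300,150,160,120),f(s,280,105,80,60)])]))
E
```

```text
time_s: 11.1
ee_pos: [0.5317, 0.1448, 0.2545]
eef_rot: [-3.14, -0.0, 2.536]
force: [0.1, 0.2, -2.3]
grip_width: 0.0175
grip_force: 20.0
time_s: 12.35
ee_pos: [0.5366, -0.143, 0.2793]
eef_rot: [-3.14, 0.001, 2.538]
force: [0.5, -0.5, -1.1]
grip_width: 0.0178
grip_force: 20.0
time_s: 12.72
ee_pos: [0.5368, -0.1415, 0.2795]
eef_rot: [-3.141, 0.0, 2.539]
force: [-0.4, 0.3, -2.3]
grip_width: 0.0173
grip_force: 20.0
at [ 0.5368 -0.1415  0.2795] rot [-0.0016  0.0018  0.0058] | 0.006254345452171 shift after turn [-0.0421  0.0089 -0.0151] shift before [-0.0421  0.0089 -0.0151]
w top [280.2799 293.8021] foot [280.8214 218.1545] table [281.4957 184.7088]
s top [324.765   78.7048] foot [321.8316 123.3537] table [318.4871 168.3304]
t top [373.2378 212.31  ] foot [360.5007 222.7818] table [348.8579 231.944 ]
```

View pics/E.png

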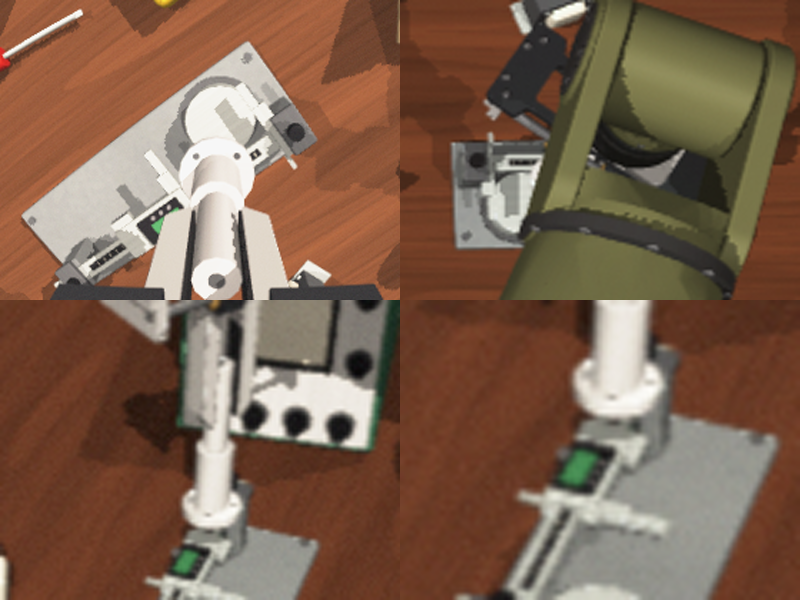

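The wrist crop shows the upright spindle, its flange at crop (218,172), over the table disc at about (222,112). The side crops show it standing straight above the stand. I'll refine the table centre by fitting a circle to the disc edge cast onto planes at several heights, and check where the flange actually is.

Run:
```python
from h import *
from scipy.optimize import least_squares
np.set_printoptions(precision=4,suppress=True)
a=load("wristA.npz");e=load("wristE.npz");cc=load("wristC.npz");s=load("side0.npz");t=load("top0.npz")
C0=np.array([.538,-.142])
def edges(c,z):
    g=cv2.GaussianBlur(cv2.cvtColor(c["img"],cv2.COLOR_BGR2GRAY),(3,3),0).astype(np.float32);P=[]
    for th in np.radians(np.arange(0,360,4)):
        rr=np.arange(.022,.042,.0005);px=np.array([proj(c,np.r_[C0+r*np.array([np.cos(th),np.sin(th)]),z]) for r in rr]).astype(np.float32)
        v=cv2.remap(g,px[:,:1],px[:,1:],cv2.INTER_LINEAR).ravel();d=v[4:]-v[:-4];k=np.argmin(d)
        if d[k]<-35:P.append(C0+rr[k+2]*np.array([np.cos(th),np.sin(th)]))
    return np.array(P)
for n,c in(("A",a),("E",e),("C",cc),("side",s),("top",t)):
  for z in(.040,.045,.050):
    P=edges(c,z)
    if len(P)<15:print(n,"few");continue
    f=least_squares(lambda q:np.hypot(*(P-q).T)-.032,C0,loss="soft_l1",f_scale=.001);f2=least_squares(lambda q:np.hypot(*(P-q[:2]).T)-q[2],[*C0,.032],loss="soft_l1",f_scale=.001)
    print(n,z,len(P),f.x,f.cost*1e6,"free r",f2.x)
```

```text
A 0.04 78 [ 0.5396 -0.1399] 75.47782629846539 free r [ 0.5399 -0.1396  0.0326]
A 0.045 78 [ 0.54   -0.1397] 71.04209199086134 free r [ 0.5401 -0.1396  0.0322]
A 0.05 78 [ 0.5404 -0.1396] 70.35864645005847 free r [ 0.5403 -0.1396  0.0319]
E 0.04 63 [ 0.5393 -0.1392] 46.25802967098498 free r [ 0.5396 -0.1391  0.0324]
E 0.045 64 [ 0.5388 -0.1386] 55.345610814780024 free r [ 0.539  -0.1386  0.0323]
E 0.05 65 [ 0.5384 -0.1381] 60.15534106277571 free r [ 0.5384 -0.1381  0.032 ]
C few
C few
C few
side few
side few
side few
top 0.04 52 [ 0.5422 -0.1405] 22.17000107992385 free r [ 0.543  -0.1392  0.0333]
top 0.045 52 [ 0.5416 -0.1394] 24.100128415030166 free r [ 0.5423 -0.1382  0.0332]
top 0.05 55 [ 0.5412 -0.1384] 34.15247666229305 free r [ 0.5421 -0.1373  0.0333]
```

```bash
python3 -m inch '-1 -.08 .04 .5 0 0 0;-1 0 0 .6 0 0 0;-1 0 0 .6 0 0 0;-1 0 0 .6 0 0 0;-1 0 0 .6 0 0 0;-1 0 0 .6 0 0 0;-1 0 0 .6 0 0 0;-1 0 0 .4 0 0 0;-1 0 0 .2 0 0 0;-1 0 0 0 0 0 0'; python3 -m inch '-1 0 0 .05 0 0 0;-1 0 0 0 0 0 0'
```

```text
time_s: 14.12
ee_pos: [0.5394, -0.1428, 0.1384]
eef_rot: [-3.142, -0.0, 2.538]
force: [-0.6, -0.6, -1.6]
grip_width: 0.0173
grip_force: 20.0
time_s: 14.38
ee_pos: [0.5396, -0.1428, 0.1374]
eef_rot: [3.141, 0.001, 2.538]
force: [-0.6, -1.0, -2.0]
grip_width: 0.0178
grip_force: 20.0
```

```bash
for i in 1; do python3 -m inch '-1 0 0 .1 0 0 0;-1 0 0 0 0 0 0'|grep -E 'ee_pos|force'; python3 -m inch '-1 0 0 .07 0 0 0;-1 0 0 0 0 0 0'|grep -E 'ee_pos|force';  done
```

```text
ee_pos: [0.5394, -0.1428, 0.1339]
force: [0.2, -0.1, -2.6]
grip_force: 20.0
ee_pos: [0.5394, -0.1428, 0.1318]
force: [0.9, 0.0, -1.6]
grip_force: 20.0
```

```bash
python3 -m inch '-1 0 0 .05 0 0 0;-1 0 0 0 0 0 0'|grep -E 'ee_pos|force'; python3 -c "
from station import ctrl
print(ctrl.get_obs()['force'],ctrl.get_obs()['moment'])"
```

```text
ee_pos: [0.5394, -0.1428, 0.1304]
force: [0.3, 0.4, -2.4]
grip_force: 20.0
[ 0.34168024  0.37594643 -2.40161427] [ 0.06054643 -0.15454151 -0.09187886]
```

```bash
python3 -m inch '-1 0 0 .04 0 0 0;-1 0 0 0 0 0 0'|grep -E 'ee_pos|force:'
```

```text
ee_pos: [0.5394, -0.1428, 0.1292]
force: [-0.2, -0.2, -2.0]
grip_force: 20.0
```

```bash
python3 -m inch '-1 0 0 .04 0 0 0;-1 0 0 0 0 0 0'|grep -E 'ee_pos|force:'
```

```text
ee_pos: [0.5396, -0.1428, 0.1286]
force: [-1.2, 1.3, 4.8]
grip_force: 20.0
```

Contact, with force going from −2 N to +5 N. I'll release it.

```bash
python3 -m inch '-.55 0 0 0 0 0 0;-.4 0 0 0 0 0 0;-.2 0 0 0 0 0 0;0 0 0 0 0 0 0;0 0 0 0 0 0 0;0 0 0 0 0 0 0' 3; python3 -m inch '0 0 0 -.3 0 0 0;0 0 0 -.6 0 0 0;0 0 0 -.6 0 0 0;0 0 0 -.6 0 0 0;0 0 0 -.6 0 0 0;0 0 0 -.6 0 0 0;0 0 0 -.6 0 0 0;0 0 0 0 0 0 0;0 0 0 0 0 0 0'
python3 - <<'E'
from h import *
np.set_printoptions(precision=4,suppress=True)
for n in("wrist","side","top"):grab(n,n+"F")
w,s=load("wristF.npz"),load("sideF.npz")
for n,c in(("w",w),("s",s)):
    for k,X in(("foot",[.5395,-.1428,.045]),("top",[.5395,-.1428,.17]),("sl",[.5849,-.2274,.074])):print(n,k,proj(c,np.array(X)))
f=lambda c,x,y,w,h:cv2.resize(c["img"][y:y+h,x:x+w],(400,600),interpolation=cv2.INTER_CUBIC)
cv2.imwrite("pics/F.png",np.hstack([f(w,180,120,160,240),f(s,270,90,80,120)]))
E
```

```text
time_s: 16.38
ee_pos: [0.5395, -0.1428, 0.1281]
eef_rot: [-3.142, 0.0, 2.538]
force: [0.7, 1.2, 0.1]
grip_width: 0.0468
grip_force: 0.0
time_s: 17.5
ee_pos: [0.5393, -0.1427, 0.2449]
eef_rot: [-3.142, -0.0, 2.538]
force: [0.4, 0.7, 0.4]
grip_width: 0.0467
grip_force: 0.0
w foot [281.2921 189.6428]
w top [281.2113 221.8065]
w sl [244.3926 265.4498]
s foot [318.0711 168.0185]
s top [320.4462 130.9088]
s sl [313.5654 138.3196]
```

View pics/F.png

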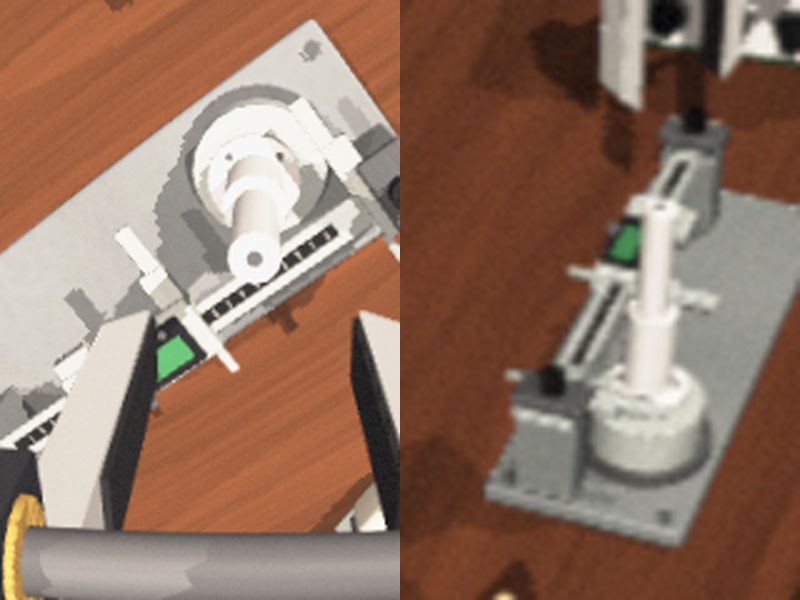

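The spindle now stands upright on the round table. Its flange is at wrist crop (245,160), between the fixed jaw at crop (320,140) and the open moving jaw at crop (150,270). Now locate the slider and its thumb rest.

Run:
```python
from h import *
np.set_printoptions(precision=4,suppress=True)
t=load("top0.npz");s=load("side0.npz");a=load("wristA.npz");f=load("wristF.npz");e=load("wristE.npz")
def green(c,p,r=14):
    h=cv2.cvtColor(c["img"],cv2.COLOR_BGR2HSV);m=((h[...,0]>40)&(h[...,0]<85)&(h[...,1]>90)&(h[...,2]>60)).astype(np.uint8)
    w=np.zeros_like(m);cv2.circle(w,p,r,1,-1);ys,xs=np.nonzero(m&w);return np.array([xs.mean(),ys.mean()]),len(xs)
G={n:green(c,p) for n,c,p in(("t",t,(384,212)),("s",s,(316,139)),("a",a,(349,130)))}
print(G);print(tri((t,G["t"][0]),(a,G["a"][0])),tri((t,G["t"][0]),(s,G["s"][0]),(a,G["a"][0])))
gA=plane(a,G["a"][0],.070);print("greenA@.07",gA,plane(t,G["t"][0],.07))
# brightness profile along beam through display and rear, rectified from A and top onto plane z=.074, 1mm/px
def rect(c,z,x0=.62,y0=-.10,H=120,W=200):
    m=np.array([[proj(c,np.array([x0-i*.001,y0-j*.001,z])) for j in range(W)] for i in range(H)],np.float32)
    return cv2.remap(c["img"],m[...,0],m[...,1],cv2.INTER_LINEAR)
for n,c in(("A",a),("T",t)):
    im=rect(c,.074);g=cv2.cvtColor(im,cv2.COLOR_BGR2HSV);m=((g[...,2]>185)&(g[...,1]<40)).astype(np.uint8)
    cv2.imwrite(f"pics/r{n}.png",im)
    k,l,st,ce=cv2.connectedComponentsWithStats(cv2.morphologyEx(m,cv2.MORPH_OPEN,np.ones((5,5),np.uint8)))
    for q,b in zip(st[1:],ce[1:]):
        if q[4]>60:print(n,"x %.4f..%.4f y %.4f..%.4f"%(.62-q[1]*.001,.62-(q[1]+q[3])*.001,-.1-q[0]*.001,-.1-(q[0]+q[2])*.001),"c",.62-b[1]*.001,-.1-b[0]*.001,q[4])
    for r in(20,35,48):print(n,"row x=%.3f"%(.62-r*.001),"".join(" .:-=+*#%@"[int(v)*10//256] for v in g[r:r+3,:,2].mean(0)))
```

```text
{'t': (array([384., 212.]), 65), 's': (array([315.2703, 138.0541]), 37), 'a': (array([347.8229, 127.9479]), 192)}
(array([ 0.5823, -0.2227,  0.0917]), [np.float64(0.4), np.float64(0.4)]) (array([ 0.5827, -0.2263,  0.0771]), [np.float64(2.6), np.float64(3.1), np.float64(0.6)])
greenA@.07 [ 0.5835 -0.2273  0.07  ] [ 0.5867 -0.2279  0.07  ]
A x 0.6030..0.5920 y -0.1000..-0.1130 c 0.59857 -0.10588 100
A x 0.5970..0.5040 y -0.1500..-0.3000 c 0.5420378701232685 -0.2416725123903927 7869
A x 0.5900..0.5850 y -0.2800..-0.3000 c 0.588 -0.2895 100
A x 0.5850..0.5800 y -0.1270..-0.1430 c 0.583 -0.1345 80
A x 0.5860..0.5800 y -0.1580..-0.1860 c 0.5838965517241379 -0.17110344827586207 145
A x 0.5840..0.5030 y -0.1000..-0.1700 c 0.5415378313253012 -0.13059831325301205 4150
A x 0.5740..0.5690 y -0.1630..-0.1810 c 0.572 -0.1715 90
A row x=0.600 ####%@@@%%####*********++++++===+++++=+++====+++=++++=========================+++++++=+++++++++=+++#@@@%*+=++++++========++====================++***+==================++==++=+++=======================
A row x=0.585 =*%%%%#**##**########%%%%%%%%%%%%%%@@@@@@@@@%
[... 797 characters left out ...]
..-0.2090 c 0.5347722222222222 -0.20446111111111112 180
T row x=0.600 --=+****+=======------------------------------:------------------------==========================++*##%#*+++====---------=================--:::::::--:::---=========++++++++++++=--::::----------:::::::
T row x=0.585 -=++++++++++++++++**##################################**********************************++++++++++++*#%%%#*+-.::-=++++++++++++++++++++++++++++=-:.......:-=+*#%%%%%%%%%%%%%%%%##+-:::::::::--:::::---:..
T row x=0.572 -==+++++++**#############***************#####************************+++++++++++*******************#%%%%%%#*=-:::::----------======--==========-======++**#%%%%%%%%%%%%%%%%%%%%%%##*++++++++++*+++====--
```

```bash
python3 -m inch '1 -.68 -.53 0 0 0 0;1 -.68 -.53 0 0 0 0;1 -.68 -.53 0 0 0 0;1 -.68 -.53 0 0 0 0;1 -.68 -.53 0 0 0 0;1 0 0 0 0 0 0' 8; python3 -m inch '1 0 0 0 0 0 .92;1 0 0 0 0 0 .92;1 0 0 0 0 0 .92;1 0 0 0 0 0 .92;1 0 0 0 0 0 .92;1 0 0 0 0 0 .92;1 0 0 0 0 0 0;1 0 0 0 0 0 0'
python3 - <<'E'
from h import *
from station import ctrl
np.set_printoptions(precision=4,suppress=True)
w=grab("wrist","wristG");print(ctrl.get_obs()["qpos"]);goto(np.array([.578,-.2655,.055]),R.from_euler("xyz",[np.pi,0,np.pi/2]))
def rect(c,z,x0=.62,y0=-.10,H=120,W=200):
    m=np.array([[proj(c,np.array([x0-i*.001,y0-j*.001,z])) for j in range(W)] for i in range(H)],np.float32)
    return cv2.remap(c["img"],m[...,0],m[...,1],cv2.INTER_LINEAR)
im=rect(w,.074);cv2.imwrite("pics/rG.png",im);v=cv2.cvtColor(im,cv2.COLOR_BGR2GRAY)
for x in(.59,.572,.565):print(x,"".join(" .:-=+*#%@"[int(q)*10//256] for q in v[int((.62-x)*1000),:]))
print("across y=-.2655","".join(" .:-=+*#%@"[int(q)*10//256] for q in v[:,165]))
E
```

```text
time_s: 18.4
ee_pos: [0.5781, -0.2673, 0.244]
eef_rot: [-3.141, -0.001, 2.536]
force: [0.7, 0.3, 0.6]
grip_width: 0.0941
grip_force: 0.0
time_s: 19.4
ee_pos: [0.5782, -0.2657, 0.2451]
eef_rot: [-3.141, -0.0, 1.578]
force: [-0.4, 0.3, 0.0]
grip_width: 0.0934
grip_force: 0.0
[-0.4885  0.4743  1.1908  0.      1.4766 -0.4953]
at [ 0.5782 -0.2658  0.2451] rot [-0.0007 -0.0004  0.0394] | 0.03937397776518456 shift after turn [ 0.0113 -0.0079  6.3359] shift before [ 0.0109 -0.0071  6.3359]
0.59 -*##%%#+--:--====================================================+===========+++==================*@@@@@@@@=::::--------=============+=++++++=::::::::::-+#@@@@@@@@@@@@@@@@@@@@%#***#%%%%%%%%%%%%%%%%%%%
0.572 -=#####+++**#%@@@@@@@@@@@@@@@@@@@@@@@@@@@@@@@@@@@@@@@@@@@@@@@@@@@@@@@@@@@@@@@@@@@@@@@@@@@@@@@@@@@%%%@@@@@@@#=::::::-=++=-::::=++=-::::=+++:::::::::::::::-*%%%%@@@@@@@@@@@@@@@@@@#%%%%%%%%%%%%%%%%%%%%%%
0.565 --##%%%###+---===========+****************%%%%%%%@%##%%%%%##%%+=--=======++++++++++=======++++++++++*####################************+++++++***####*#%###%@@@@@@@@@@@@@@@@@@@@@%%%%%%%%%%%%%%%%%%%%%%%%%
across y=-.2655 ====-----:=++++========#@@@@@@@@@@@@@@@@@@@@@@@@@@@@@@%@@@@@@@##%%%%%%%%%%%%%%%%%%%%%%%%%%%%%%%%%%%%%%%%%#*+============
```

The new wrist view puts the thumb-rest block at x .559 to .597 and y −.255 to −.278, matching the top view. I'll descend and pinch lightly.

```bash
python3 -m inch '1 0 0 .8 0 0 0;1 0 0 .8 0 0 0;1 0 0 .8 0 0 0;1 0 0 .8 0 0 0;1 0 0 .8 0 0 0;1 0 0 .8 0 0 0;1 0 0 .8 0 0 0;1 0 0 .5 0 0 0;1 0 0 .25 0 0 0;1 0 0 0 0 0 0'; python3 -m inch '0 0 0 0 0 0 0;-1 0 0 0 0 0 0;-1 0 0 0 0 0 0;-1 0 0 0 0 0 0;-1 0 0 0 0 0 0;-1 0 0 0 0 0 0;-1 0 0 0 0 0 0' 8
```

```text
time_s: 20.7
ee_pos: [0.5784, -0.2662, 0.0547]
eef_rot: [3.142, -0.0, 1.575]
force: [0.0, 0.4, 1.1]
grip_width: 0.0939
grip_force: 0.0
time_s: 21.58
ee_pos: [0.5777, -0.2662, 0.0545]
eef_rot: [-3.14, -0.0, 1.574]
force: [-4.0, 0.5, 1.8]
grip_width: 0.04
grip_force: 8.0
```

```bash
python3 -m inch '-1 .15 0 0 0 0 0;-1 .2 0 0 0 0 0;-1 .2 0 0 0 0 0;-1 .2 0 0 0 0 0;-1 .2 0 0 0 0 0;-1 .15 0 0 0 0 0;-1 .1 0 0 0 0 0;-1 0 0 0 0 0 0'; python3 -m inch '-1 .1 0 0 0 0 0;-1 .1 0 0 0 0 0;-1 .1 0 0 0 0 0;-1 .1 0 0 0 0 0;-1 .1 0 0 0 0 0;-1 .1 0 0 0 0 0;-1 0 0 0 0 0 0'
python3 - <<'E'
from h import *
np.set_printoptions(precision=4,suppress=True)
w=grab("wrist","wristH");grab("side","sideH")
E
```

```text
time_s: 22.58
ee_pos: [0.5766, -0.23, 0.0545]
eef_rot: [-3.138, -0.001, 1.575]
force: [-13.4, 1.5, 5.9]
grip_width: 0.0399
grip_force: 8.0
time_s: 23.45
ee_pos: [0.5761, -0.2123, 0.0544]
eef_rot: [-3.137, -0.0, 1.574]
force: [-16.4, -1.0, 7.1]
grip_width: 0.0405
grip_force: 8.0
```

```bash
python3 -m inch '-1 0 -.07 0 0 0 0;-1 .05 0 0 0 0 0;-1 .05 0 0 0 0 0;-1 0 0 0 0 0 0'|grep -E 'ee_|force:'; python3 -m inch '-1 .05 0 0 0 0 0;-1 0 0 0 0 0 0'|grep -E 'ee_|force:'
```

```text
ee_pos: [0.5758, -0.209, 0.0545]
force: [-3.8, -1.5, 1.0]
grip_force: 8.0
ee_pos: [0.5758, -0.2075, 0.0545]
force: [-4.5, -1.0, -0.1]
grip_force: 8.0
```

```bash
python3 -m inch '-1 .05 0 0 0 0 0;-1 0 0 0 0 0 0'|grep -E 'ee_|force:'
python3 - <<'E'
from h import *
w=grab("wrist","wristI");s=grab("side","sideI")
E
```

```text
ee_pos: [0.5757, -0.2061, 0.0545]
force: [-4.5, -1.6, -0.3]
grip_force: 8.0
```

```bash
python3 -m inch '-1 .04 0 0 0 0 0;-1 0 0 0 0 0 0'|grep -E 'ee_|force:';python3 -m inch '-1 .03 0 0 0 0 0;-1 0 0 0 0 0 0'|grep -E 'ee_|force:'
```

```text
ee_pos: [0.5757, -0.2049, 0.0545]
force: [-5.7, -2.3, 0.8]
grip_force: 8.0
ee_pos: [0.5756, -0.204, 0.0545]
force: [-6.6, -2.5, 1.9]
grip_force: 8.0
```

```bash
python3 -m inch '-1 .03 0 0 0 0 0;-1 0 0 0 0 0 0'|grep -E 'ee_|force:'
```

```text
ee_pos: [0.5756, -0.2031, 0.0545]
force: [-5.9, -2.7, 1.4]
grip_force: 8.0
```

```bash
python3 -m inch '-1 .03 0 0 0 0 0;-1 0 0 0 0 0 0'|grep -E 'ee_|force:'
```

```text
ee_pos: [0.5756, -0.2023, 0.0545]
force: [-5.3, -4.4, 0.1]
grip_force: 8.0
```

```bash
python3 -m inch '-1 .03 0 0 0 0 0;-1 0 0 0 0 0 0'|grep -E 'ee_|force:'
```

```text
ee_pos: [0.5756, -0.202, 0.0546]
force: [-5.4, -8.3, -1.0]
grip_force: 8.1
```

```bash
python3 -m inch '-1 .03 0 0 0 0 0;-1 0 0 0 0 0 0'|grep -E 'ee_|force:'
```

```text
ee_pos: [0.5756, -0.2017, 0.0546]
force: [-6.1, -10.8, -1.5]
grip_force: 8.1
```

The push is now about 11 N, or roughly 7 to 9 N at the jaws. I'll hold it for a second.

```bash
python3 -m inch '-1 0 0 0 0 0 0;-1 0 0 0 0 0 0;-1 0 0 0 0 0 0;-1 0 0 0 0 0 0;-1 0 0 0 0 0 0;-1 0 0 0 0 0 0;-1 0 0 0 0 0 0;-1 0 0 0 0 0 0;-1 0 0 0 0 0 0;-1 0 0 0 0 0 0'|grep -E 'time|ee_|force:'
python3 - <<'E'
from h import *
np.set_printoptions(precision=3,suppress=True)
s=grab("side","sideJ");w=grab("wrist","wristJ")
# spindle axis column in side view at several heights (bright, unsaturated) vs expected vertical
h=cv2.cvtColor(s["img"],cv2.COLOR_BGR2HSV);m=(h[...,2]>170)&(h[...,1]<50)
print([proj(s,np.array([.538,-.124,z])) for z in(.05,.1,.13,.17)])
for r in range(118,166,6):
    x=np.nonzero(m[r,280:350])[0]+280;print(r,x.min() if len(x) else None,"".join("#" if q else "." for q in m[r,285:345]))
E
```

```text
time_s: 27.4
ee_pos: [0.5756, -0.2016, 0.0546]
force: [-6.3, -10.2, -0.8]
grip_force: 8.1
[array([316.347, 170.959]), array([317.216, 156.667]), array([317.763, 147.678]), array([318.524, 135.176])]
118 284 ##..........................................................
124 306 .....................##.....................................
130 304 ...................###................................####..
136 304 ...................###.........##########...................
142 304 ...................###...####..##########...................
148 316 ...............................#########....................
154 315 ..............................#######.......................
160 302 .................##....####..#########......................
```

```bash
python3 -m inch '-.1 0 0 0 0 0 0;0 0 0 0 0 0 0;.3 0 0 0 0 0 0;.5 0 0 0 0 0 0;.5 0 0 0 0 0 0;.5 0 0 0 0 0 0'; python3 -m inch '.5 -.1 0 -.3 0 0 0;.5 -.2 0 -.6 0 0 0;.5 -.2 0 -.8 0 0 0;.5 -.2 0 -.8 0 0 0;.5 -.2 0 -.8 0 0 0;.5 -.2 0 -.8 0 0 0;.5 0 0 -.8 0 0 0;.5 0 0 -.8 0 0 0;.5 0 0 0 0 0 0;.5 0 0 0 0 0 0'
python3 - <<'E'
from h import *
np.set_printoptions(precision=4,suppress=True)
w=grab("wrist","wristK");s=grab("side","sideK");t=grab("top","topK")
m=np.array([[proj(w,np.array([.62-i*.001,-.06-j*.001,.068])) for j in range(200)] for i in range(120)],np.float32)
im=cv2.remap(w["img"],m[...,0],m[...,1],cv2.INTER_LINEAR);v=cv2.cvtColor(im,cv2.COLOR_BGR2GRAY)
cv2.imwrite("pics/K.png",im)
for x in(.565,.555,.548,.54,.532,.525,.518):print(x,"".join(" .:-=+*#%@"[int(q)*10//256] for q in v[int((.62-x)*1000),:120]))
h=cv2.cvtColor(s["img"],cv2.COLOR_BGR2HSV);q=(h[...,2]>170)&(h[...,1]<50)
for r in range(118,184,4):print(r,"".join("#" if k else "." for k in q[r,285:345]))
E
```

```text
time_s: 28.25
ee_pos: [0.576, -0.2004, 0.0546]
eef_rot: [3.142, -0.0, 1.574]
force: [-0.1, 0.0, 0.1]
grip_width: 0.0706
grip_force: 0.0
time_s: 29.5
ee_pos: [0.5758, -0.2335, 0.2251]
eef_rot: [-3.141, -0.0, 1.574]
force: [-1.0, 0.8, -0.5]
grip_width: 0.0706
grip_force: 0.0
0.565 ================++++++++++++==========-:-+****+**-=======--==++*#######*****@@@@@@@@@@@@@@@@@@@@@@@@@@@@@@@@@@@%%%%%####
0.555 ===========================+++++++++++*#%%%@@@@@%=*##%%%%###+-=+###%@@@@%%%%*#######%%####################*======+++++++
0.548 ==========================+*#######*%@@@%%%%@@@@%#+%%%@@@@@@@@@@@@#*+=====+**########%%##*###################+====++++++
0.54 ===========================*%%#%%%%%%%%%%%@@@@@@@@%*+==============+#%@@@%*=+####%##**########################+====+++++
0.532 ==========================-*%%%######%%%#%@@@@@@@@@@@@@@@@@@*=======+#@@@@%*#####%%%####%%@@@@@@@@@%#########+===+++++++
0.525 ==========================-+#%%%%%%%%%%@@@@@@@@#++++++*%@@@@@@@%=*@@@@@@@@@@@@@@@@@@@@@@@@@@@@@@@@@@@@@@@#+==+++*##%%%%%
0.518 =========-===============--=*%%##+++++=*@@@@@@@@@@@@@@@@@@@
[... 466 characters left out ...]
...............#####.######.......................
146 .............................########.......................
150 ...............................######.......................
154 .............................########.......................
158 ..............#.#######################.....................
162 .................#....#..##..############...................
166 .........................####################...............
170 .......................########################.............
174 ............#######......###################................
178 ...........................###############..................
182 ............................############....................
```

```bash
python3 -c "
from station import ticket
print(ticket.hand_in())"
```

```text
the job is handed in; nothing more can be done
None
```

I handed the job in, and no verdict came back: the stepped spindle stands upright on the round table with the jaws closed on its thick part (about 10 N measured push for over a second, then let go); the final check was by measurements only, as my ten picture views were used up.

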